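# Pack the next circuit board in the drawer over a separator

## Robot

A 6-joint arm with a two-finger parallel gripper is mounted at the origin on the work surface. World frame = base frame: x ahead of the robot, y to its left, z up, the work surface at z = 0. Lengths are in m, angles in rad, forces in N, time in s.
With the tool pointing down it reaches from about 0.35 to 0.85 m from the base axis. Payload 8.1 kg.
Tool frame: the origin (TCP) lies at the very end of the fingers, on their centre line; the grasp point (between the pads) lies 19 mm behind it; z points along the fingers, y is the line along which they close (so a half turn about z gives the same grasp; the last joint's range is limited). The gripper opens to 93 mm and grips with 3 to 60 N. Pads are 15 mm wide; open, the fingers measure 128 mm over their backs; the gripper's body (75 mm by 188 mm) begins 65 mm behind the grasp point.
Start: joints at [-1.236, 0.13, 1.488, -0, 1.523, -0.085], TCP at [0.245, -0.548, 0.198] pointing down, gripper open.
Joint ranges: [-2.96, 2.96], [-0.89, 2.26], [0.02, 2.5], [-1.34, 4.48], [0, 2.73], [-2.66, 2.66]. Speed limits (rad/s): [2.39, 2.39, 2.79, 3.14, 3.14, 3.14].

## Interface

Orientations are given as a rotation vector (axis times angle).
In Python, from plant import robot, imaging gives the robot as it stands.
- The arm moves only by the tool jog_arm, never from a script. Its argument "rows" is a list of rows, each a list of 2 entries, a list of its own where there are three numbers: the shift along the tool's x, y, z each as a share of 0.2 m, from -1 to 1, then the turn, a rotation vector about the tool's x, y, z each as a share of pi/2 rad, from -1 to 1. A call has 1 to 5 rows; each row is the pose to reach, as a shift and turn from the pose commanded when the call began, along the tool's axes at that moment; what a row does not reach only later rows make up. A row lasts 1/10 s, in which the tool goes at most 50 mm and 8.59 degrees, less where a joint would pass 70% of its speed; a pose out of reach is approached as far as the arm can. A call with a number of a shift or a turn outside -1 to 1 is refused whole. A call with a gripper value outside its range is refused whole. "hand" is the closure, from -1 (fully open) to 1 (shut), set as the call begins (left out, the last holds). The fingers move at their own pace and stop on an object; "squeeze" is the grip in N (left out, the last holds). Time passes only in rows, so rows that repeat a pose let the fingers close. It gives the time, the measured TCP pose, the force, the opening and the grip force at its end, in the units of the state.
- robot.read_state(): the state, without advancing time (a new reading comes with each control period).
- imaging.read_camera(name): name is "scene" or "top" or "wrist"; returns a dict with "frame" (480x640x3 uint8, red, green, blue), "vertical_fov" (degrees; the focal length in pixels is half the picture's height over the tangent of half this angle, whatever the lens; pixels are square), "cx", "cy" (the principal point, pixels), "R" (3x3) and "t" (3): a world point X has camera coordinates R X + t. Camera axes: x right, y down, z forward; pixel columns grow to the right and rows downward; lengths in m; the calibration is good to about 2 mm. A picture is of the moment at which its call begins. There is no depth.
- robot.close_job(): hands the job in; it is judged then, once.
The state is a dict: "t": time; "q": joint angles; "dq": joint speeds; "joint_torque": joint torques, N m; "tool_pos": TCP position; "orientation": TCP orientation; "force": force on the tool from outside, world axes, zero at the start; "wrist_torque": the same for the moment, N m; "opening": finger opening in m; "gripper_force": force on a finger pad.
Only numpy, scipy, OpenCV 4.12 (cv2) and the standard library are available. Lean on these libraries where they do the work, as an engineer would, in place of code of your own. Each camera call takes 0.05 s, during which the arm holds its last target. There are 200 camera calls.

## Task

Pull the drawer right out to its stop and lay the brown separator sheet flat and square on the circuit board that is in it, edges lined up. Then set the other circuit board of the same kind, the one lying on the bench, flat and square on the separator, lined up with the board below, and push the drawer fully shut with the stack still in order. Set things down gently rather than dropping them, and leave everything else on the bench where it is.

Things in the scene. Friction and masses are not known exactly. Their poses are not given: they have to be found in the camera images.
- drawer (a joint): opening of the drawer in m: 0 fully shut, 0.165 at its stop. The drawer slides towards the unit's front (-x of unit), 1.5 N friction plus light damping (4 N per m/s), and stays where it is left
- unit: grey steel bench-top drawer unit fixed to the bench, 250 deep (x) x 204 wide (y) x 110 high, with one drawer in its front, which faces its own -x (towards the robot). Origin: centre of its underside. The shut drawer's 12 thick front panel ends flush with its front, 125 from the origin. The opening behind the panel is from 8 to 102 above the bench
- drawer_handle (a point): middle of the drawer's handle: a steel bar 11 thick, 110 long along the unit's y, 45 in front of the drawer's panel and 72 above the bench; it moves with the drawer. Its two 8 thick stays to the panel are 47 to either side of the middle. The panel reaches 100 above the bench, the unit's top 110
- drawer_floor (a point): point on the drawer's inner floor, 16 above the bench, in the middle of its width and 92.5 behind the outer face of its front panel; moves with the drawer. The floor measures 205 (x) x 176 (y), its side walls are 4 thick and rise 30 above the floor
- lower_board: the board already in the drawer, lying on its floor, long side across the drawer, out of sight until it is opened: teal circuit board 60 (its x) x 130 (its y) x 4 thick, about 160 g. In its middle a block-like finned heat sink 40 (x) x 50 (y), from 4 to 26 above the underside; four posts near the corners also reach 26; other components are lower. Origin: centre of underside
- separator: stiff brown board sheet 64 (its x) x 140 (its y) x 5 thick, 45 g, lying flat and overhanging on its rest. Origin: centre of its underside
- rest: black plastic block fixed to the bench, 34 (x) x 110 (y) x 25 high, that carries the separator, so the sheet's long edges are free by about 15 on both sides, 25 above the bench. Origin: centre of its underside
- next_board: the board to pack, lying on the bench: teal circuit board 60 (its x) x 130 (its y) x 4 thick, about 160 g. In its middle a block-like finned heat sink 40 (x) x 50 (y), from 4 to 26 above the underside; four posts near the corners also reach 26; other components are lower. Origin: centre of underside
- reel: bystander, loose: solder reel, black flanges, standing on one flange, 68 diameter, 44 high. Origin: centre of its underside
- strip_board: bystander, loose: long narrow circuit board, 36 x 180, 15 high, a row of small blocks on it and no heat sink: not the one to pack. Origin: centre of its underside
- carton: bystander, loose: closed brown carton, 90 x 130 x 70 high. Origin: centre of its underside
- flux_bottle: bystander, loose: white bottle, 52 diameter, 120 high. Origin: centre of its underside
- bin: bystander, loose: open blue plastic bin, 120 x 160 x 70 high, empty. Origin: centre of its underside
- tape: bystander, loose: roll of yellow tape lying flat, 80 diameter, 24 high. Origin: centre of its underside

How it is judged:
On the way, in this order (a step that is already met when the one before it is completed fails the run):
1. the drawer is pulled out to its stop (value of joint drawer above 0.157 m), for 0.2 s.
2. the separator lies flat and square on the lower board, let go (x of separator in the frame of lower_board between -0.01 and 0.01 m and y of separator in the frame of lower_board between -0.012 and 0.012 m and z of separator in the frame of lower_board between 0.022 and 0.03 m and angle between the x axis of separator and the x axis of lower_board, either way round below 0.17 rad and angle between separator's own z axis and vertical below 0.06 rad and contact force between separator and the fingers below 0.1 N and linear speed of separator below 0.03 m/s), for 0.2 s.
3. the next board lies flat and square on the separator, let go (x of separator in the frame of lower_board between -0.01 and 0.01 m and y of separator in the frame of lower_board between -0.012 and 0.012 m and z of separator in the frame of lower_board between 0.022 and 0.03 m and angle between the x axis of each of separator, next_board and the x axis of lower_board, either way round below 0.17 rad and angle between each of separator, next_board's own z axis and vertical below 0.06 rad and x of next_board in the frame of lower_board between -0.01 and 0.01 m and y of next_board in the frame of lower_board between -0.012 and 0.012 m and z of next_board in the frame of lower_board between 0.027 and 0.035 m and contact force between next_board and the fingers below 0.1 N and linear speed of next_board below 0.03 m/s), for 0.2 s.
At the end, for the whole second after the job is handed in: Drawer shut within 6 mm; lower board flat on its floor, separator on it, next board on the separator: both within 10 mm across (x) and 12 mm along (y) of the lower board's middle and 0.17 rad of its direction (either way round), level within 0.06 rad, at rest and let go (all of step 3 and value of joint drawer below 0.006 m and contact force between separator and the fingers below 0.1 N and linear speed of separator below 0.03 m/s and z of lower_board in the frame of drawer_floor below 0.004 m and angle between lower_board's own z axis and vertical below 0.06 rad); the robot touches nothing.
It fails at once if the separator is dropped onto the stack (let go more than about 10 mm above it) (horizontal distance between separator and lower_board below 0.06 m and z of separator in the frame of lower_board above 0.027 m and contact force between separator and the fingers below 0.1 N and linear speed of separator above 0.45 m/s).
It fails at once if the next board is dropped onto the stack (let go more than about 10 mm above it) (horizontal distance between next_board and lower_board below 0.06 m and z of next_board in the frame of lower_board above 0.032 m and contact force between next_board and the fingers below 0.1 N and linear speed of next_board above 0.45 m/s).
It fails at once if a bystander is moved by more than 30 mm (distance of any of reel, strip_board, carton, flux_bottle, bin, tape from where it was at the start of the episode above 0.03 m).
It also fails if it takes over 67 s, if anything falls off the work surface, if the arm or the gripper's body presses on something with over 40 N, if the wrist force passes 120 N, or if a joint passes its speed limit or range.

## Working session

There is one attempt and no reset: what is moved stays moved. The work goes in short steps, Python scripts to look and compute and a tool call to move; the robot and the scene stay as the last step left them, time stands still between calls to the robot, and variables do not carry over. Pictures are saved under pics/ and viewed, at most 10 in all, crops included, and the job is handed in when it is done.

Besides the shell and the picture viewer there is one more tool, called after ">>>" by a JSON object that holds its "method" and its "body", one argument or row to a line. jog_arm: Moves the arm, as the interface text tells. Its arguments: {"type":"object","properties":{"rows":{"type":"array"},"hand":{"type":"number"},"squeeze":{"type":"number"}},"required":["rows"]}

```bash
ls; mkdir -p pics; python3 - <<'E'
from plant import robot, imaging
import cv2,numpy as np
for n in ("scene","top"):
    c=imaging.read_camera(n); cv2.imwrite(f"pics/{n}0.png",c["frame"][:,:,::-1])
    print(n,c["vertical_fov"],c["cx"],c["cy"],np.round(c["R"],3).tolist(),np.round(c["t"],3).tolist())
s=robot.read_state(); print(s)
E
```

```text
pics
scene 45.499903639808764 323.6410271883487 244.73214243102947 [[-0.103, 0.995, 0.016], [0.728, 0.086, -0.68], [-0.678, -0.059, -0.733]] [0.078, -0.343, 2.033]
top 52.7295809487732 317.4737196536022 241.48307031672235 [[0.025, -0.999, 0.023], [-0.993, -0.027, -0.112], [0.112, -0.02, -0.993]] [-0.031, 0.598, 1.327]
{'t': 0.1, 'q': array([-1.23641004e+00,  1.31073606e-01,  1.48916947e+00, -2.44128921e-05,
        1.52300009e+00, -8.54154173e-02]), 'dq': array([-2.30883509e-05, -1.20175907e-03, -2.86418156e-03, -9.84306529e-04,
       -4.11368802e-04,  1.45207695e-03]), 'joint_torque': array([ 1.15934556e-03, -5.61339068e+01, -4.93095660e+01,  7.69975735e-02,
        2.90798326e-02, -7.21316246e-05]), 'tool_pos': array([ 0.24437029, -0.54738127,  0.19700006]), 'orientation': array([-3.07104041e+00, -6.54252652e-01,  3.59729951e-04]), 'force': array([ 1.06378119, -0.42711694,  0.63710152]), 'wrist_torque': array([-0.01183249,  0.0700159 ,  0.03205778]), 'gripper_force': 0.0, 'opening': 0.0929965218615091}
```

View pics/top0.png

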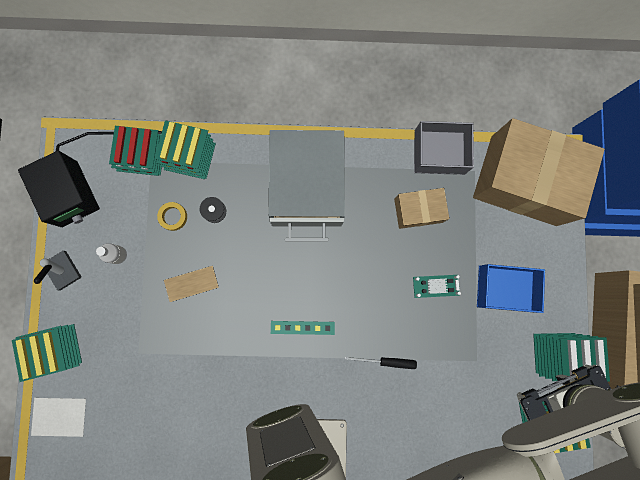

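View pics/scene0.png

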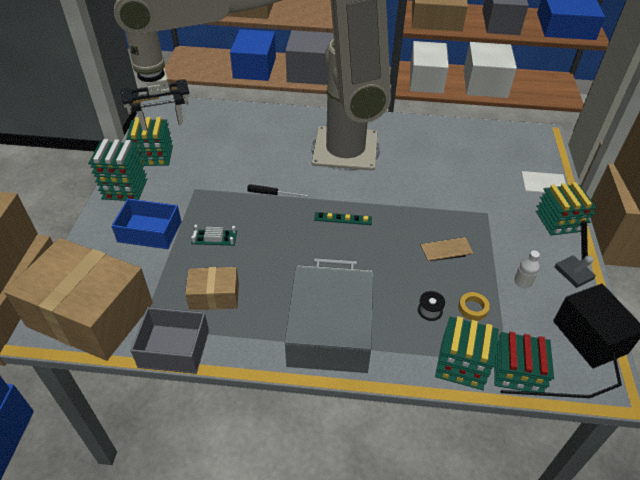

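The top view shows the unit (306,178) with its handle bar (306,238), the separator (191,283), the next board (437,286) and the strip board (303,327). The scene view agrees.

```bash
cat > h.py <<'E'
from plant import robot, imaging
import cv2,numpy as np
from scipy.spatial.transform import Rotation as Rn
def cam(n,save=None):
    c=imaging.read_camera(n); c["bgr"]=np.ascontiguousarray(c["frame"][:,:,::-1])
    if save: cv2.imwrite(f"pics/{save}.png",c["bgr"])
    return c
def ray(c,px,z):
    """pixels Nx2 -> world points on plane z"""
    f=c["frame"].shape[0]/2/np.tan(np.radians(c["vertical_fov"])/2)
    px=np.atleast_2d(px).astype(float); R=np.array(c["R"]);t=np.array(c["t"])
    d=np.c_[(px[:,0]-c["cx"])/f,(px[:,1]-c["cy"])/f,np.ones(len(px))]@R
    o=-R.T@t
    return o+d*((z-o[2])/d[:,2])[:,None]
def proj(c,X):
    f=c["frame"].shape[0]/2/np.tan(np.radians(c["vertical_fov"])/2)
    p=np.atleast_2d(X)@np.array(c["R"]).T+c["t"]
    return p[:,:2]/p[:,2:]*f+[c["cx"],c["cy"]]
def rect(c,mask,z,roi=None):
    """largest blob -> world centre, sides, yaw of the SHORT side"""
    m=mask.astype(np.uint8)
    if roi:
        k=np.zeros_like(m);x0,y0,x1,y1=roi;k[y0:y1,x0:x1]=1;m*=k
    cs,_=cv2.findContours(m,cv2.RETR_EXTERNAL,cv2.CHAIN_APPROX_NONE)
    q=max(cs,key=cv2.contourArea)[:,0]
    W=ray(c,q,z)[:,:2]
    (ctr,wh,a)=cv2.minAreaRect((W*1000).astype(np.float32))
    a=np.radians(a)+(0 if wh[0]<wh[1] else np.pi/2)
    a=(a+np.pi/2)%np.pi-np.pi/2
    return np.round(ctr,1),np.round(sorted(wh),1),round(a,3)
def hsv(c): return cv2.cvtColor(c["bgr"],cv2.COLOR_BGR2HSV).astype(int)
def down(yaw):  # tool pointing down, tool x along world yaw, tool y = yaw-90deg
    return Rn.from_euler("z",yaw)*Rn.from_euler("x",np.pi)
def go(pos,R):
    s=robot.read_state(); C=Rn.from_rotvec(s["orientation"])
    d=C.inv().apply(np.array(pos)-s["tool_pos"]); r=(C.inv()*R).as_rotvec()
    print("shift",np.round(d/.2,3),"turn",np.round(r/(np.pi/2),3))
E
python3 - <<'E'
from h import *
c=cam("top");h=hsv(c)
for p in [(191,283),(422,280),(437,294),(306,238),(306,180),(306,220),(250,300),(322,232)]: print(p,h[p[1],p[0]])
H,S,V=h[...,0],h[...,1],h[...,2]
print("sep",rect(c,(H<25)&(S>60),.03,(155,255,230,310)))
teal=(H>70)&(H<95)&(S>90)
print("nb",rect(c,cv2.morphologyEx(teal.astype(np.uint8),cv2.MORPH_CLOSE,np.ones((9,9))),.004,(400,260,470,310)))
np.set_printoptions(linewidth=250)
print(V[215:246,306]); print(V[238,280:335]);print(V[180,262:275],V[180,338:350]); print(V[231,282:332])
s=robot.read_state();R=Rn.from_rotvec(s["orientation"]).as_matrix();print(R)
w=cam("wrist");p=np.array(w["R"]);print(np.round(p@R,3),np.round(R.T@(-p.T@w["t"]-s["tool_pos"]),3),w["vertical_fov"])
E
```

```text
(191, 283) [ 18  90 168]
(422, 280) [ 83 145  95]
(437, 294) [ 83 163 108]
(306, 238) [ 90   4 172]
(306, 180) [ 90  16 131]
(306, 220) [ 66   6 207]
(250, 300) [ 85   9 165]
(322, 232) [ 96  11 120]
sep (array([473., 333.]), array([ 62.8, 138.8]), np.float64(0.318))
nb (array([ 484.2, -357.2]), array([ 59., 129.]), np.float64(0.075))
[140  99 127 206 197 207 198  65  78  79  75 121 162 155 154 153 155 154 154 154 156 158 127 172 176 180 133 157 156 157 157]
[156 156 156 156 155 152 171 171 169 170 171 172 175 175 174 175 174 174 175 174 173 174 173 173 173 174 172 174 174 174 173 174 172 172 172 172 173 173 172 172 173 173 172 170 169 173 174 168 124 153 154 152 152 153 152]
[145 145 144 144 144 144 144 153 132 133 132 133 135] [131 133 131 130 131 131 120 143 141 140 141 141]
[155 154 154 154 154 153 160 179 169 153 154 156 154 155 155 155 155 154 155 154 154 155 155 154 155 154 155 155 155 153 153 154 153 154 154 152 153 153 154 154 120 187 185 117 155 154 151 152 151 151]
[[ 9.13185680e-01  4.07543496e-01 -4.62026439e-04]
 [ 4.07543744e-01 -9.13184771e-01  1.29237143e-03]
 [ 1.04782063e-04 -1.36847107e-03 -9.99999058e-01]]
[[ 0.     1.    -0.001]
 [-0.972 -0.    -0.237]
 [-0.237  0.001  0.972]] [ 0.066  0.001 -0.186] 66.03584228166
```

```bash
python3 - <<'E'
from h import *
c=cam("top");h=hsv(c);V=h[...,2].astype(float)
# bar: bright rows 234..243, weighted centroid per column
cols=np.arange(290,326)
def cen(r0,r1,thr,cols):
    o=[]
    for x in cols:
        w=np.clip(V[r0:r1,x]-thr,0,None); o.append((w*np.arange(r0,r1)).sum()/w.sum())
    return np.array(o)
b=ray(c,np.c_[cols,cen(235,244,160,cols)],.0765)
f=np.polyfit(b[:,1],b[:,0],1);print("bar slope",f[0],"x",b[:,0].mean())
e=ray(c,[[285.5,239],[328,239]],.0775);print("bar ends y",e[:,:2], e[:,1].mean())
# panel top bright strip
cols=np.arange(275,340)
p=ray(c,np.c_[cols,cen(217,223,160,cols)],.10)
g=np.polyfit(p[:,1],p[:,0],1);print("panel slope",g[0],"x",p[:,0].mean())
e=ray(c,[[269,180],[344,180]],.11);print("unit sides",e[:,:2],e[:,1].mean())
s=robot.read_state();print(s["q"],s["tool_pos"])
E
```

```text
bar slope -0.03675485028786477 x 0.6001932093476525
bar ends y [[ 0.59847399  0.07267579]
 [ 0.60162962 -0.0428184 ]] 0.014928697755903775
panel slope -0.023617439722849503 x 0.6503810549514225
unit sides [[ 0.75281937  0.12047625]
 [ 0.75891082 -0.08101276]] 0.019731742423328362
[-1.23636749e+00  1.30762613e-01  1.48868511e+00  3.46618224e-05
  1.52307148e+00 -8.53942481e-02] [ 0.24449617 -0.54759455  0.19745189]
```

```bash
cat >> h.py <<'E'
def plan(wps,start=None):
    """wps: (pos,yaw); prints per call: final shift, turn, least rows"""
    if start is None:
        s=robot.read_state(); p=np.array(s["tool_pos"]);C=Rn.from_rotvec(s["orientation"])
    else: p,C=np.array(start[0]),down(start[1])
    for q,y in wps:
        q=np.array(q,float);T=down(y);r=(C.inv()*T).as_rotvec()
        n=max(np.linalg.norm(q-p)/.05,np.degrees(np.linalg.norm(r))/8.59);k=int(np.ceil(max(n/4.6,np.abs(C.inv().apply(q-p)).max()/.2)))
        p0,C0=p,C
        for i in range(1,k+1):
            p1=p0+(q-p0)*i/k; C1=C0*Rn.from_rotvec(r*i/k)
            print("->",np.round(p1,3),"shift",np.round(C.inv().apply(p1-p)/.2,3).tolist(),"turn",np.round((C.inv()*C1).as_rotvec()/(np.pi/2),3).tolist(),"rows>=%.1f"%(n/k))
            p,C=p1,C1
E
python3 - <<'E'
from h import *
plan([([.6,.015,.20],np.pi/2+.03),([.6,.015,.053],np.pi/2+.03)])
E
```

```text
-> [ 0.363 -0.36   0.198] shift [0.923, -0.615, -0.004] turn [-0.0, -0.0, -0.251] rows>=4.4
-> [ 0.481 -0.173  0.199] shift [1.088, -0.214, -0.004] turn [-0.0, -0.0, -0.251] rows>=4.4
-> [0.6   0.015 0.2  ] shift [1.087, 0.22, -0.004] turn [-0.0, -0.0, -0.251] rows>=4.4
-> [0.6   0.015 0.053] shift [-0.0, -0.0, 0.735] turn [-0.0, -0.0, -0.0] rows>=2.9
```

```bash
sed -i 's|np.abs(C.inv().apply(q-p)).max()/.2|np.linalg.norm(q-p)/.195|' h.py; python3 - <<'E'
from h import *
plan([([.6,.015,.20],np.pi/2+.03)])
E
```

```text
-> [ 0.333 -0.407  0.198] shift [0.692, -0.461, -0.003] turn [-0.0, -0.0, -0.188] rows>=3.3
-> [ 0.422 -0.266  0.199] shift [0.797, -0.24, -0.003] turn [-0.0, -0.0, -0.188] rows>=3.3
-> [ 0.511 -0.126  0.199] shift [0.832, 0.003, -0.003] turn [-0.0, -0.0, -0.188] rows>=3.3
-> [0.6   0.015 0.2  ] shift [0.795, 0.244, -0.003] turn [-0.0, -0.0, -0.188] rows>=3.3
```

>>> {"method": "jog_arm", "body": {
  "rows": [
    [[0.692, -0.461, 0], [0, 0, -0.188]],
    [[0.692, -0.461, 0], [0, 0, -0.188]],
    [[0.692, -0.461, 0], [0, 0, -0.188]],
    [[0.692, -0.461, 0], [0, 0, -0.188]]
  ],
  "hand": 0.3,
  "squeeze": 20
}}

```text
t: 0.65
tool_pos: [0.3353, -0.4039, 0.1979]
orientation: [-2.941, -1.103, -0.002]
force: [0.1, -0.5, -0.1]
opening: 0.0655
gripper_force: 0.0
```

>>> {"method": "jog_arm", "body": {
  "rows": [
    [[0.797, -0.24, 0], [0, 0, -0.188]],
    [[0.797, -0.24, 0], [0, 0, -0.188]],
    [[0.797, -0.24, 0], [0, 0, -0.188]],
    [[0.797, -0.24, 0], [0, 0, -0.188]]
  ]
}}

```text
t: 1.05
tool_pos: [0.424, -0.2634, 0.1981]
orientation: [-2.747, -1.524, -0.002]
force: [-1.0, -0.5, 0.3]
opening: 0.0349
gripper_force: 0.0
```

>>> {"method": "jog_arm", "body": {
  "rows": [
    [[0.832, 0.003, 0], [0, 0, -0.188]],
    [[0.832, 0.003, 0], [0, 0, -0.188]],
    [[0.832, 0.003, 0], [0, 0, -0.188]],
    [[0.832, 0.003, 0], [0, 0, -0.188]]
  ]
}}

```text
t: 1.45
tool_pos: [0.5129, -0.1225, 0.198]
orientation: [-2.492, -1.912, -0.002]
force: [-0.0, -0.3, -0.1]
opening: 0.0327
gripper_force: 0.0
```

>>> {"method": "jog_arm", "body": {
  "rows": [
    [[0.795, 0.244, 0], [0, 0, -0.188]],
    [[0.795, 0.244, 0], [0, 0, -0.188]],
    [[0.795, 0.244, 0], [0, 0, -0.188]],
    [[0.795, 0.244, 0], [0, 0, -0.188]],
    [[0.795, 0.244, 0], [0, 0, -0.188]]
  ]
}}

```text
t: 1.95
tool_pos: [0.6006, 0.0165, 0.1974]
orientation: [-2.184, -2.257, 0.001]
force: [-0.4, 0.2, 0.0]
opening: 0.0323
gripper_force: 0.0
```

>>> {"method": "jog_arm", "body": {
  "rows": [
    [[0, 0.003, 0.2], [0, 0, 0]],
    [[0, 0.003, 0.4], [0, 0, 0]],
    [[0, 0.003, 0.6], [0, 0, 0]],
    [[0, 0.003, 0.72], [0, 0, 0]],
    [[0, 0.003, 0.72], [0, 0, 0]]
  ]
}}

```text
t: 2.45
tool_pos: [0.5962, 0.0131, 0.0491]
orientation: [-2.185, -2.248, 0.01]
force: [-1.3, 0.4, -0.8]
opening: 0.0325
gripper_force: 0.0
```

>>> {"method": "jog_arm", "body": {
  "rows": [
    [[0, 0, 0], [0, 0, 0]],
    [[0, 0, 0], [0, 0, 0]],
    [[0, 0, 0], [0, 0, 0]],
    [[0, 0, 0], [0, 0, 0]],
    [[0, 0, 0], [0, 0, 0]]
  ],
  "hand": 1
}}

```text
t: 2.95
tool_pos: [0.6011, 0.0145, 0.0566]
orientation: [2.187, 2.254, 0.001]
force: [-8.7, -0.9, 14.4]
opening: 0.0012
gripper_force: 7.7
```

```bash
python3 - <<'E'
from h import *
c=cam("scene");cv2.imwrite("pics/s1.png",cv2.resize(c["bgr"][180:330,240:440],None,fx=3,fy=3))
w=cam("wrist","w1");s=robot.read_state();print(s["tool_pos"],s["opening"],s["force"],s["gripper_force"])
print(proj(w,[s["tool_pos"]]))
E
```

```text
[0.601236   0.01457995 0.05673617] 0.000347544892105192 [-7.06144625 -0.58691161 14.17369763] 7.353209517896175
[[318.38680265 272.24690058]]
```

View pics/w1.png

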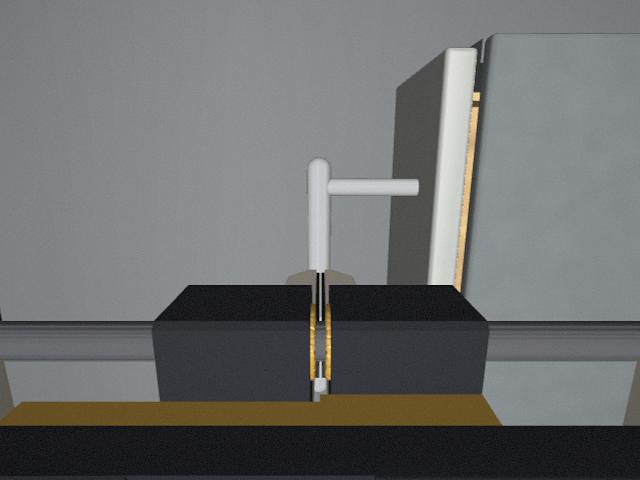

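The wrist picture shows the bar (column 319, rows 160–270) meeting the finger pair at (320,285); it is unclear whether it lies between the pads.

View pics/s1.png

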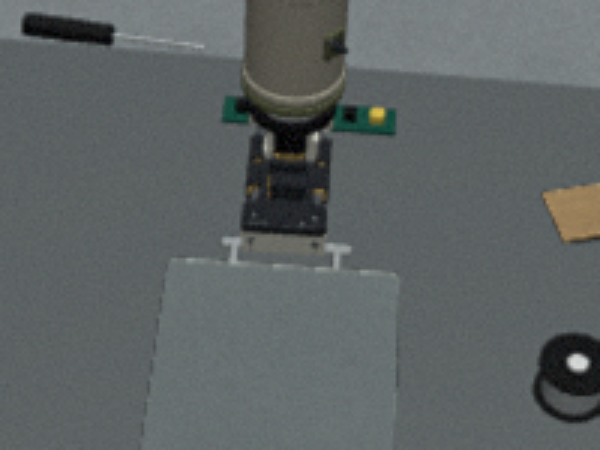

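>>> {"method": "jog_arm", "body": {
  "rows": [
    [[0, 0, 0], [0, 0, 0]],
    [[0, 0, 0], [0, 0, 0]],
    [[0, 0, 0.03], [0, 0, 0]],
    [[0, 0, 0.06], [0, 0, 0]],
    [[0, 0, 0.06], [0, 0, 0]]
  ],
  "hand": 0.5
}}

```text
t: 3.55
tool_pos: [0.6127, 0.0148, 0.0562]
orientation: [2.174, 2.242, 0.027]
force: [0.9, 2.0, 53.5]
opening: 0.0232
gripper_force: 26.0
```

>>> {"method": "jog_arm", "body": {
  "rows": [
    [[0, 0, 0], [0, 0, 0]],
    [[0, 0, 0], [0, 0, 0]],
    [[0, 0, 0], [0, 0, 0]],
    [[0, 0, 0], [0, 0, 0]]
  ],
  "hand": 1
}}

```text
t: 3.95
tool_pos: [0.6044, 0.0146, 0.0556]
orientation: [2.182, 2.251, 0.007]
force: [-41.1, -0.1, 84.0]
opening: 0.0058
gripper_force: 44.5
```

>>> {"method": "jog_arm", "body": {
  "rows": [
    [[0, 0, -0.1], [0, 0, 0]],
    [[0, 0, -0.3], [0, 0, 0]],
    [[0, 0, -0.5], [0, 0, 0]],
    [[0, 0, -0.5], [0, 0, 0]]
  ],
  "hand": 0.3
}}

```text
t: 4.35
tool_pos: [0.6053, 0.0147, 0.1506]
orientation: [2.181, 2.248, 0.013]
force: [1.0, -0.8, 0.5]
opening: 0.0312
gripper_force: 0.0
```

```bash
python3 - <<'E'
from h import *
w=cam("wrist","w2");s=robot.read_state();print(s["tool_pos"],s["orientation"],s["opening"],s["force"],s["gripper_force"])
print(proj(w,[s["tool_pos"],[.6,.015,.0775]]))
E
```

```text
[0.60375519 0.01468851 0.14718289] [2.18270081 2.25016005 0.00903708] 0.03171645908416897 [ 0.26501816  0.40192428 -0.5661742 ] 0.0
[[315.56608187 270.08555555]
 [310.24356543 238.20260363]]
```

View pics/w2.png

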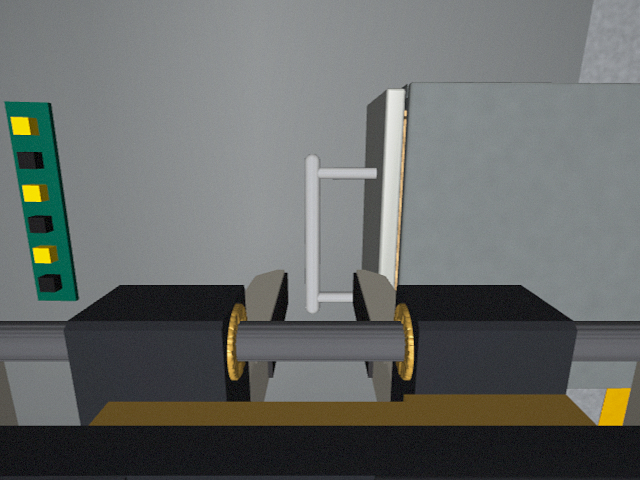

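The picture shows the open fingers (tips near (285,275) and (355,275)) with the bar between them (column 312, rows 155–311). The fingers seem to have met the bar's top about 20 mm lower than expected, so I'll check its height.

```bash
python3 - <<'E'
from h import *
w=cam("wrist");t=cam("top");sc=cam("scene")
s=robot.read_state();print(s["tool_pos"])
g=w["bgr"].astype(int).sum(2)/3
print("bar col at rows", [(r,np.where(g[r,290:340]>150)[0][[0,-1]]+290) for r in (190,230,260)])
for z in (.0775,.066,.056): print(z,proj(w,[[.5985,.0727,z],[.6016,-.0428,z],[.6,.07,z],[.6,-.04,z]]).round(0).tolist())
# stays / unit edges: print predicted panel top edge corner and bench items
print("unit top front corners", proj(w,[[.645,.119,.11],[.65,-.08,.11]]).round(), "scene handle",proj(sc,[[.6,.07,.072],[.6,-.04,.072]]).round(), "top", proj(t,[[.6,.07,.0775],[.6,-.04,.0775]]).round())
cv2.imwrite("pics/s2.png",cv2.resize(sc["bgr"][180:300,260:420],None,fx=4,fy=4))
tp=s["tool_pos"];print("TCP in scene crop",(proj(sc,[tp,tp+[0,0,.02]])-[260,180])*4)
E
```

```text
[0.59990744 0.01487258 0.14094619]
bar col at rows [(190, array([308, 320])), (230, array([308, 320])), (260, array([308, 320]))]
0.0775 [[313.0, 157.0], [313.0, 314.0], [315.0, 161.0], [311.0, 311.0]]
0.066 [[313.0, 156.0], [313.0, 308.0], [315.0, 160.0], [311.0, 304.0]]
0.056 [[313.0, 156.0], [313.0, 302.0], [315.0, 160.0], [311.0, 299.0]]
unit top front corners [[397.  77.]
 [381. 386.]] scene handle [[355. 263.]
 [315. 260.]] top [[287. 238.]
 [327. 240.]]
TCP in scene crop [[303.91310654 258.04227467]
 [304.86576773 237.38486998]]
```

View pics/s2.png

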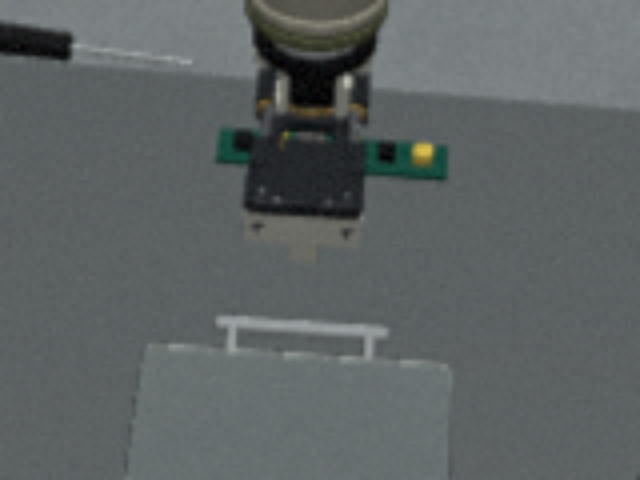

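>>> {"method": "jog_arm", "body": {
  "rows": [
    [[0, 0, 0.15], [0, 0, 0]],
    [[0, 0, 0.3], [0, 0, 0]],
    [[0, 0, 0.4], [0, 0, 0]],
    [[0, 0, 0.42], [0, 0, 0]],
    [[0, 0, 0.42], [0, 0, 0]]
  ],
  "hand": 0.3
}}

```text
t: 5.05
tool_pos: [0.5989, 0.0149, 0.0559]
orientation: [-2.185, -2.253, 0.004]
force: [-0.4, 0.2, 0.2]
opening: 0.0328
gripper_force: 0.0
```

>>> {"method": "jog_arm", "body": {
  "rows": [
    [[0, -0.03, 0], [0, 0, 0]],
    [[0, -0.07, 0], [0, 0, 0]],
    [[0, -0.12, 0], [0, 0, 0]],
    [[0, -0.18, 0], [0, 0, 0]],
    [[0, -0.25, 0], [0, 0, 0]]
  ]
}}

```text
t: 5.55
tool_pos: [0.5501, 0.0132, 0.0588]
orientation: [2.187, 2.254, 0.001]
force: [-0.2, -0.7, -0.5]
opening: 0.0326
gripper_force: 0.0
```

```bash
python3 - <<'E'
from h import *
w=cam("wrist","w3");t=cam("top");s=robot.read_state();print(s["tool_pos"],s["force"])
g=w["bgr"].astype(int).sum(2)/3
for r in (190,220,250): print(r,np.where(g[r]>150)[0][[0,-1]],''.join('#' if v>150 else '.' for v in g[r,250:500:4]))
V=hsv(t)[...,2];print(V[215:262,272],V[215:262,340])
E
```

```text
[0.54907473 0.01327461 0.05836824] [ 0.67938815 -0.39094059  0.30179752]
190 [305 590] ...........................................####################
220 [  5 585] ..................###.#...................#####................
250 [264 579] ...........##.#..#.#.......#..............#####................
[142  28 216 199 206 233  44  75  74  67  60 132 147 127 109 132 158 146
 184 177 170 171 192 183 184 185 184 183 183 179 179 179 179 179 179 180
 179 179 180 180 181 182 183 183 184 185 186] [138  60 141 194 209  96 120 137 146 150 155 160 163 167 169 171 174 175
 177 178 180 179 179 178 179 179 178 179 179 179 179 181 181 184 182 181
 185 185 187 185 185 185 180 177 171 179 149]
```

View pics/w3.png

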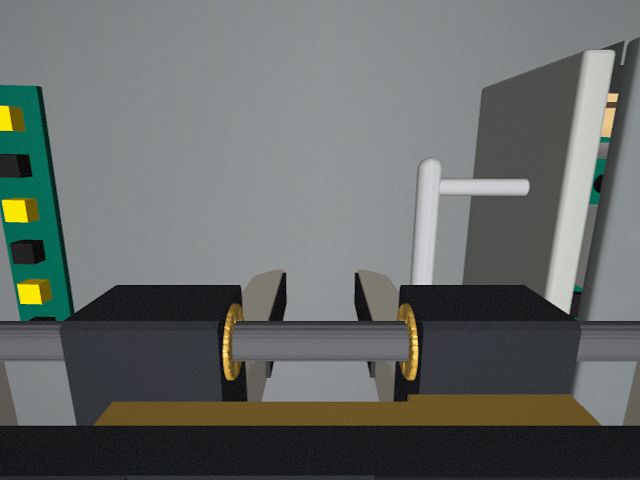

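The picture shows the bar (column 423) outside the fingers on the drawer side. The tips slid over the bar, so they stand about 20 mm higher than assumed. I'll locate the bar again and go in lower.

```bash
python3 - <<'E'
from h import *
w=cam("wrist");s=robot.read_state();print(s["tool_pos"])
print(ray(w,[[428,162],[423,250],[423,300]],.0775))
X=s["tool_pos"]
for z in (0,.01,.02,.03): 
    print(z,[proj(w,[X+[sx*.0163,dy,z]]).round(0).tolist() for sx in(-1,1) for dy in (-.0075,.0075)])
t=cam("top");V=hsv(t)[...,2];print(V[228:250,320])
E
```

```text
[0.55016415 0.01325965 0.05862205]
[[0.59601418 0.07293657 0.0775    ]
 [0.59771284 0.03245816 0.0775    ]
 [0.60014963 0.00730321 0.0775    ]]
0 [[[290.0, 285.0]], [[290.0, 258.0]], [[350.0, 287.0]], [[352.0, 260.0]]]
0.01 [[[288.0, 292.0]], [[288.0, 264.0]], [[352.0, 294.0]], [[354.0, 266.0]]]
0.02 [[[286.0, 300.0]], [[287.0, 271.0]], [[354.0, 302.0]], [[355.0, 273.0]]]
0.03 [[[284.0, 309.0]], [[285.0, 278.0]], [[356.0, 311.0]], [[358.0, 280.0]]]
[165 169 171 173 174 177 177 179 183 185 187 190 193 197 198 198 196 194
 192 190 186 184]
```

>>> {"method": "jog_arm", "body": {
  "rows": [
    [[0, 0, -0.25], [0, 0, 0]],
    [[0, 0, -0.25], [0, 0, 0]],
    [[0, 0, -0.25], [0, 0, 0]]
  ]
}}

```text
t: 6.05
tool_pos: [0.5526, 0.0132, 0.1102]
orientation: [2.185, 2.252, 0.005]
force: [-0.2, -0.6, -0.1]
opening: 0.0326
gripper_force: 0.0
```

>>> {"method": "jog_arm", "body": {
  "rows": [
    [[0, 0.24, 0], [0, 0, 0]],
    [[0, 0.24, 0], [0, 0, 0]],
    [[0, 0.24, 0], [0, 0, 0]]
  ]
}}

```text
t: 6.35
tool_pos: [0.5978, 0.0148, 0.1054]
orientation: [-2.185, -2.253, 0.004]
force: [-0.6, 0.5, 0.3]
opening: 0.0319
gripper_force: 0.0
```

>>> {"method": "jog_arm", "body": {
  "rows": [
    [[0, 0, 0.1], [0, 0, 0]],
    [[0, 0, 0.2], [0, 0, 0]],
    [[0, 0, 0.28], [0, 0, 0]],
    [[0, 0, 0.3], [0, 0, 0]],
    [[0, 0, 0.3], [0, 0, 0]]
  ]
}}

```text
t: 6.85
tool_pos: [0.5978, 0.0148, 0.0475]
orientation: [-2.187, -2.254, 0.001]
force: [-1.0, 0.8, 0.8]
opening: 0.0327
gripper_force: 0.0
```

>>> {"method": "jog_arm", "body": {
  "rows": [
    [[0, 0, 0.02], [0, 0, 0]],
    [[0, 0, 0.04], [0, 0, 0]],
    [[0, 0, 0.05], [0, 0, 0]]
  ]
}}

```text
t: 7.15
tool_pos: [0.5988, 0.0147, 0.0382]
orientation: [2.187, 2.254, 0.001]
force: [0.7, -0.2, -0.3]
opening: 0.0324
gripper_force: 0.0
```

>>> {"method": "jog_arm", "body": {
  "rows": [
    [[0, 0, 0.01], [0, 0, 0]],
    [[0, 0, 0.02], [0, 0, 0]],
    [[0, 0, 0.02], [0, 0, 0]],
    [[0, 0, 0.02], [0, 0, 0]]
  ],
  "hand": 1,
  "squeeze": 15
}}

```text
t: 7.55
tool_pos: [0.5985, 0.0147, 0.0337]
orientation: [-2.188, -2.255, 0.0]
force: [1.5, -0.1, -2.2]
opening: 0.0103
gripper_force: 15.0
```

>>> {"method": "jog_arm", "body": {
  "rows": [
    [[0, -0.04, 0], [0, 0, 0]],
    [[0, -0.1, 0], [0, 0, 0]],
    [[0, -0.18, 0], [0, 0, 0]],
    [[0, -0.27, 0], [0, 0, 0]],
    [[0, -0.36, 0], [0, 0, 0]]
  ]
}}

```text
t: 8.05
tool_pos: [0.5255, 0.0128, 0.0337]
orientation: [-2.187, -2.255, -0.0]
force: [1.4, 1.9, -1.6]
opening: 0.0106
gripper_force: 15.0
```

>>> {"method": "jog_arm", "body": {
  "rows": [
    [[0, -0.09, 0], [0, 0, 0]],
    [[0, -0.18, 0], [0, 0, 0]],
    [[0, -0.27, 0], [0, 0, 0]],
    [[0, -0.35, 0], [0, 0, 0]],
    [[0, -0.4, 0], [0, 0, 0]]
  ]
}}

```text
t: 8.55
tool_pos: [0.4452, 0.0106, 0.0337]
orientation: [-2.187, -2.254, -0.001]
force: [2.5, 3.3, -3.7]
opening: 0.0105
gripper_force: 15.0
```

>>> {"method": "jog_arm", "body": {
  "rows": [
    [[0, -0.03, 0], [0, 0, 0]],
    [[0, -0.05, 0], [0, 0, 0]],
    [[0, -0.07, 0], [0, 0, 0]],
    [[0, -0.08, 0], [0, 0, 0]],
    [[0, -0.08, 0], [0, 0, 0]]
  ]
}}

```text
t: 9.05
tool_pos: [0.4358, 0.0094, 0.0353]
orientation: [2.182, 2.249, 0.011]
force: [22.6, 2.5, -18.9]
opening: 0.0102
gripper_force: 15.0
```

>>> {"method": "jog_arm", "body": {
  "rows": [
    [[0, 0.02, 0], [0, 0, 0]],
    [[0, 0.02, 0], [0, 0, 0]],
    [[0, 0.02, 0], [0, 0, 0]]
  ],
  "hand": 0.3
}}

```text
t: 9.35
tool_pos: [0.4346, 0.0095, 0.034]
orientation: [-2.187, -2.255, 0.001]
force: [0.2, -0.4, 0.5]
opening: 0.0296
gripper_force: 0.0
```

>>> {"method": "jog_arm", "body": {
  "rows": [
    [[0, 0, -0.25], [0, 0, 0]],
    [[0, 0, -0.5], [0, 0, 0]],
    [[0, 0, -0.75], [0, 0, 0]],
    [[0, 0, -1], [0, 0, 0]],
    [[0, 0, -1], [0, 0, 0]]
  ]
}}

```text
t: 9.85
tool_pos: [0.4382, 0.0093, 0.2422]
orientation: [2.181, 2.248, 0.012]
force: [0.2, 0.2, 0.1]
opening: 0.0326
gripper_force: 0.0
```

```bash
python3 - <<'E'
from h import *
c=cam("top","t2");h=hsv(c)
cv2.imwrite("pics/t2c.png",cv2.resize(c["bgr"][190:350,150:470],None,fx=2.5,fy=2.5,interpolation=cv2.INTER_CUBIC))
sc=cam("scene");cv2.imwrite("pics/s3.png",sc["bgr"])
plan([([.53,.33,.23],np.pi/2+.318),([.473,.333,.15],np.pi/2+.318)])
E
```

```text
-> [0.483 0.17  0.233] shift [0.794, 0.26, 0.014] turn [0.001, 0.0, -0.092] rows>=3.3
-> [0.53 0.33 0.23] shift [0.748, 0.372, 0.014] turn [0.001, 0.0, -0.092] rows>=3.3
-> [0.473 0.333 0.15 ] shift [0.103, -0.266, 0.4] turn [-0.0, -0.0, -0.0] rows>=2.0
```

View pics/t2c.png

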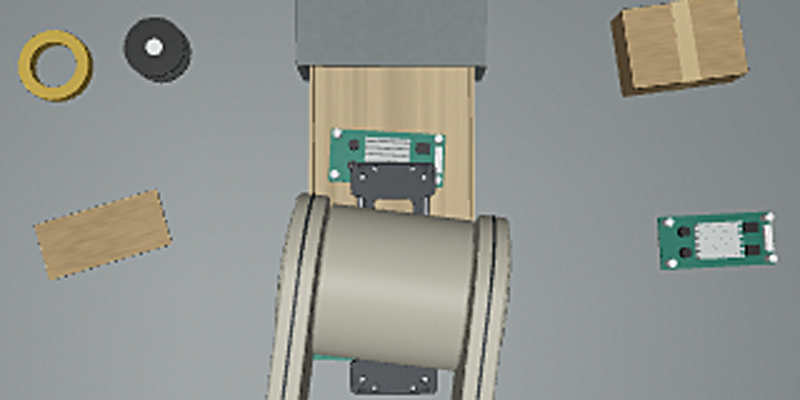

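The crop shows the drawer open with the lower board in it at crop (388,158), partly under the gripper. On the bench board the small black parts sit at the ends of the heat sink, so its long sides are free for the fingers.

```bash
python3 - <<'E'
from h import *
plan([([.495,.267,.2],np.pi/2+.318)])
E
```

```text
-> [0.465 0.138 0.218] shift [0.639, 0.168, 0.089] turn [0.001, 0.0, -0.092] rows>=2.7
-> [0.495 0.267 0.2  ] shift [0.608, 0.258, 0.089] turn [0.001, 0.0, -0.092] rows>=2.7
```

>>> {"method": "jog_arm", "body": {
  "rows": [
    [[0.639, 0.168, 0.089], [0, 0, -0.092]],
    [[0.639, 0.168, 0.089], [0, 0, -0.092]],
    [[0.639, 0.168, 0.089], [0, 0, -0.092]]
  ],
  "hand": -1
}}

```text
t: 10.25
tool_pos: [0.463, 0.1404, 0.2132]
orientation: [-2.017, -2.405, 0.004]
force: [0.4, 0.1, 0.5]
opening: 0.0521
gripper_force: 0.0
```

>>> {"method": "jog_arm", "body": {
  "rows": [
    [[0.608, 0.258, 0.089], [0, 0, -0.092]],
    [[0.608, 0.258, 0.089], [0, 0, -0.092]],
    [[0.608, 0.258, 0.089], [0, 0, -0.092]],
    [[0.608, 0.258, 0.089], [0, 0, -0.092]]
  ]
}}

```text
t: 10.65
tool_pos: [0.4919, 0.27, 0.194]
orientation: [-1.833, -2.546, 0.008]
force: [-0.7, -0.8, -0.1]
opening: 0.0839
gripper_force: 0.0
```

```bash
python3 - <<'E'
from h import *
c=cam("top","t3");h=hsv(c);H,S,V=h[...,0],h[...,1],h[...,2]
s=robot.read_state();print(s["tool_pos"],s["orientation"],s["opening"])
tealm=((H>70)&(H<95)&(S>90)).astype(np.uint8)
tm=cv2.morphologyEx(tealm,cv2.MORPH_CLOSE,np.ones((11,11)))
print("lower board", rect(c,tm,.020,(270,225,350,290)))
# heat sink / drawer: bright pixels bounding
print("next board", rect(c,tm,.004,(400,260,470,310)))
w=cam("wrist","w4");hw=hsv(w);m=((hw[...,0]<25)&(hw[...,1]>60)&(hw[...,2]>60))
m[285:]=0
print("sep wrist",rect(w,m,.03)); ys,xs=np.where(m);print(xs.min(),xs.max(),ys.min(),ys.max())
print("sep top",rect(c,(H<25)&(S>60),.03,(155,255,230,310)))
d=((H>10)&(H<28)&(S>50)); d[:225]=0;d[310:]=0
print("drawer floor/walls at rows",[(r,np.where(d[r,260:360])[0][[0,-1]]+260) for r in (226,232)])
cv2.imwrite("pics/v.png",np.hstack([cv2.resize(c["bgr"][200:300,250:370],(480,400),interpolation=cv2.INTER_CUBIC),cv2.resize(w["bgr"],(320,240))[:, :].copy() if 0 else cv2.copyMakeBorder(cv2.resize(w["bgr"],(320,240)),0,160,0,0,cv2.BORDER_CONSTANT)]))
E
```

```text
[0.49204752 0.26815917 0.1946599 ] [-1.83454394 -2.54654224  0.00820882] 0.08799654832351649
lower board (array([567.5,  20.9]), array([ 58.5, 129.3]), np.float64(-0.023))
next board (array([ 484.2, -357.2]), array([ 59., 129.]), np.float64(0.075))
sep wrist (array([472.7, 331.5]), array([ 63.9, 139.2]), np.float64(0.319))
287 639 63 256
sep top (array([490.7, 279.8]), array([26.4, 62. ]), np.float64(-1.247))
drawer floor/walls at rows [(226, array([274, 339])), (232, array([274, 339]))]
```

View pics/v.png

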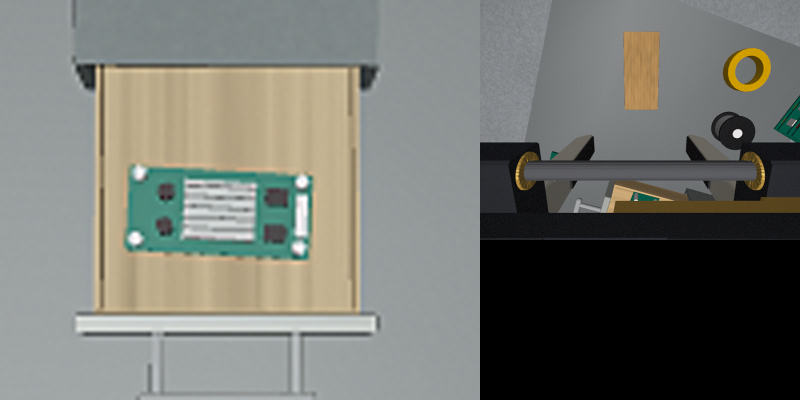

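The left half shows the lower board clear of its surroundings, nearly square in the drawer, with posts at its corners. The right half shows the separator in the wrist view; the wrist and top views agree on its position.

```bash
python3 - <<'E'
from h import *
c=cam("top");h=hsv(c);H,S,V=h[...,0],h[...,1],h[...,2]
m=((S<40)&(V>200)).astype(np.uint8)
n,l,st,ct=cv2.connectedComponentsWithStats(m[235:275,275:335])
for i in range(1,n):
    if st[i,4]>3: print(st[i,4],ct[i]+[275,235],ray(c,ct[i]+[275,235],.042)[0].round(4))
# long edges of teal by per-column extents, z=.020
t=((H>70)&(H<95)&(S>90))
up=[];lo=[]
for x in range(290,320):
    r=np.where(t[235:270,x])[0]+235
    if len(r): up.append((x,r[0]-.5));lo.append((x,r[-1]+.5))
for e in (up,lo):
    W=ray(c,e,.020);f=np.polyfit(W[:,1],W[:,0],1);print("edge slope",f[0].round(3),"x at y=.02",np.polyval(f,.02).round(4))
plan([([.4728,.332,.06],np.pi/2+.319),([.4728,.332,.012],np.pi/2+.319)])
E
```

```text
6 [284.33333333 242.5       ] [0.5927 0.0772 0.042 ]
6 [325.16666667 244.83333333] [ 0.5892 -0.0368  0.042 ]
5 [298. 245.] [0.5867 0.039  0.042 ]
4 [303.5 245. ] [0.5871 0.0237 0.042 ]
23 [304.39130435 247.52173913] [0.5801 0.021  0.042 ]
22 [305.36363636 250.22727273] [0.5726 0.0181 0.042 ]
30 [325.  253.5] [ 0.565  -0.0369  0.042 ]
23 [302.56521739 252.73913043] [0.5654 0.0257 0.042 ]
24 [304.29166667 255.45833333] [0.558  0.0206 0.042 ]
7 [283.28571429 259.        ] [0.5465 0.0787 0.042 ]
23 [304.47826087 258.08695652] [0.5506 0.0199 0.042 ]
5 [324.2 261.4] [ 0.5429 -0.0351  0.042 ]
edge slope 0.037 x at y=.02 0.5966
edge slope 0.024 x at y=.02 0.5385
-> [0.473 0.332 0.06 ] shift [0.343, 0.01, 0.681] turn [-0.002, 0.001, 0.0] rows>=3.1
-> [0.473 0.332 0.012] shift [0.0, -0.0, 0.24] turn [0.0, 0.0, 0.0] rows>=1.0
```

>>> {"method": "jog_arm", "body": {
  "rows": [
    [[0.343, 0.01, 0.3], [0, 0, 0]],
    [[0.343, 0.01, 0.5], [0, 0, 0]],
    [[0.343, 0.01, 0.68], [0, 0, 0]],
    [[0.343, 0.01, 0.68], [0, 0, 0]],
    [[0.343, 0.01, 0.68], [0, 0, 0]]
  ],
  "hand": -1
}}

```text
t: 11.3
tool_pos: [0.4729, 0.331, 0.0607]
orientation: [-1.84, -2.544, 0.007]
force: [-0.4, -0.2, 0.4]
opening: 0.0931
gripper_force: 0.0
```

>>> {"method": "jog_arm", "body": {
  "rows": [
    [[0, 0, 0.08], [0, 0, 0]],
    [[0, 0, 0.16], [0, 0, 0]],
    [[0, 0, 0.22], [0, 0, 0]],
    [[0, 0, 0.24], [0, 0, 0]],
    [[0, 0, 0.24], [0, 0, 0]]
  ]
}}

```text
t: 11.8
tool_pos: [0.4739, 0.3325, 0.0135]
orientation: [-1.84, -2.546, 0.002]
force: [-0.3, -0.1, 0.8]
opening: 0.0928
gripper_force: 0.0
```

Now down another 12 mm in small steps, watching for bench contact.

>>> {"method": "jog_arm", "body": {
  "rows": [
    [[0, 0, 0.02], [0, 0, 0]],
    [[0, 0, 0.04], [0, 0, 0]],
    [[0, 0, 0.06], [0, 0, 0]],
    [[0, 0, 0.065], [0, 0, 0]]
  ]
}}

```text
t: 12.2
tool_pos: [0.4741, 0.3329, 0.0008]
orientation: [-1.84, -2.546, 0.001]
force: [0.9, 0.0, 1.3]
opening: 0.0932
gripper_force: 0.0
```

>>> {"method": "jog_arm", "body": {
  "rows": [
    [[0, 0, 0], [0, 0, 0]],
    [[0, 0, 0], [0, 0, 0]],
    [[0, 0, 0], [0, 0, 0]],
    [[0, 0, 0], [0, 0, 0]],
    [[0, 0, 0], [0, 0, 0]]
  ],
  "hand": 1,
  "squeeze": 10
}}

```text
t: 12.7
tool_pos: [0.4744, 0.3331, 0.0015]
orientation: [1.84, 2.546, 0.0]
force: [-1.2, -0.8, 0.4]
opening: 0.0634
gripper_force: 10.0
```

>>> {"method": "jog_arm", "body": {
  "rows": [
    [[0, 0, -0.05], [0, 0, 0]],
    [[0, 0, -0.2], [0, 0, 0]],
    [[0, 0, -0.4], [0, 0, 0]],
    [[0, 0, -0.6], [0, 0, 0]],
    [[0, 0, -0.75], [0, 0, 0]]
  ]
}}

```text
t: 13.2
tool_pos: [0.4751, 0.3335, 0.1552]
orientation: [1.839, 2.545, 0.005]
force: [1.0, 0.2, -0.2]
opening: 0.0639
gripper_force: 10.0
```

```bash
python3 - <<'E'
from h import *
s=robot.read_state();print(s["tool_pos"],s["opening"],s["gripper_force"])
plan([([.568,.021,.15],np.pi/2-.031),([.568,.021,.06],np.pi/2-.031)])
w=cam("wrist","w5");hw=hsv(w);m=((hw[...,0]<25)&(hw[...,1]>60)&(hw[...,2]>60));m[285:]=0
ys,xs=np.where(m);print(xs.min(),xs.max(),ys.min(),ys.max())
X=s["tool_pos"];C=Rn.from_rotvec(s["orientation"])
for z in (.026,.031): print(proj(w,X+C.apply([[.07,-.032,0],[.07,.032,0]])+[0,0,z]).round(1))
E
```

```text
[0.47513834 0.33347989 0.15519854] 0.06391044054417085 9.999940395355225
-> [0.522 0.177 0.153] shift [-0.815, -0.025, 0.012] turn [0.001, -0.0, 0.111] rows>=3.3
-> [0.568 0.021 0.15 ] shift [-0.806, 0.118, 0.013] turn [0.001, -0.0, 0.111] rows>=3.3
-> [0.568 0.021 0.06 ] shift [-0.0, -0.0, 0.45] turn [-0.0, -0.0, -0.0] rows>=1.8
244 591 135 284
[[242.1 133.2]
 [395.3 133.2]]
[[239.6 132.7]
 [397.8 132.7]]
```

>>> {"method": "jog_arm", "body": {
  "rows": [
    [[-0.2, -0.006, 0], [0, 0, 0.03]],
    [[-0.42, -0.012, 0], [0, 0, 0.06]],
    [[-0.64, -0.02, 0], [0, 0, 0.09]],
    [[-0.815, -0.025, 0], [0, 0, 0.111]]
  ]
}}

```text
t: 13.65
tool_pos: [0.5212, 0.1746, 0.152]
orientation: [2.057, 2.374, 0.001]
force: [0.6, 0.4, -0.6]
opening: 0.0641
gripper_force: 10.0
```

>>> {"method": "jog_arm", "body": {
  "rows": [
    [[-0.2, 0.03, 0], [0, 0, 0.03]],
    [[-0.4, 0.06, 0], [0, 0, 0.06]],
    [[-0.6, 0.09, 0], [0, 0, 0.09]],
    [[-0.76, 0.11, 0], [0, 0, 0.111]],
    [[-0.806, 0.118, 0], [0, 0, 0.111]]
  ]
}}

```text
t: 14.15
tool_pos: [0.568, 0.0174, 0.1519]
orientation: [2.257, 2.183, -0.0]
force: [0.5, -0.1, -0.5]
opening: 0.064
gripper_force: 10.0
```

>>> {"method": "jog_arm", "body": {
  "rows": [
    [[0, 0, 0.1], [0, 0, 0]],
    [[0, 0, 0.2], [0, 0, 0]],
    [[0, 0, 0.3], [0, 0, 0]],
    [[0, 0, 0.4], [0, 0, 0]],
    [[0, 0, 0.45], [0, 0, 0]]
  ]
}}

```text
t: 14.65
tool_pos: [0.5661, 0.0214, 0.0596]
orientation: [-2.251, -2.188, 0.002]
force: [-0.7, -0.0, -1.2]
opening: 0.0637
gripper_force: 10.0
```

```bash
python3 - <<'E'
from h import *
s=robot.read_state();print(s["tool_pos"],s["opening"],s["gripper_force"])
plan([([.568,.021,.03],np.pi/2-.031)])
E
```

```text
[0.56608296 0.02136965 0.05956983] 0.06370355920916246 9.999914020299911
-> [0.568 0.021 0.03 ] shift [-0.002, 0.01, 0.148] turn [-0.002, -0.0, 0.002] rows>=0.6
```

>>> {"method": "jog_arm", "body": {
  "rows": [
    [[0, 0.005, 0.04], [0, 0, 0]],
    [[0, 0.005, 0.08], [0, 0, 0]],
    [[0, 0.005, 0.12], [0, 0, 0]],
    [[0, 0.005, 0.15], [0, 0, 0]],
    [[0, 0.005, 0.165], [0, 0, 0]]
  ]
}}

```text
t: 15.15
tool_pos: [0.5682, 0.0206, 0.0278]
orientation: [-2.254, -2.188, 0.0]
force: [0.4, -0.3, -1.1]
opening: 0.0638
gripper_force: 10.0
```

>>> {"method": "jog_arm", "body": {
  "rows": [
    [[0, 0, 0.01], [0, 0, 0]],
    [[0, 0, 0.02], [0, 0, 0]],
    [[0, 0, 0.02], [0, 0, 0]]
  ]
}}

```text
t: 15.45
tool_pos: [0.5684, 0.0205, 0.0243]
orientation: [-2.254, -2.188, -0.0]
force: [0.7, 0.6, -0.8]
opening: 0.0639
gripper_force: 10.0
```

>>> {"method": "jog_arm", "body": {
  "rows": [
    [[0, 0, 0.01], [0, 0, 0]],
    [[0, 0, 0.016], [0, 0, 0]],
    [[0, 0, 0.016], [0, 0, 0]]
  ]
}}

```text
t: 15.75
tool_pos: [0.5683, 0.0206, 0.021]
orientation: [-2.254, -2.188, 0.0]
force: [-0.1, 0.3, -0.1]
opening: 0.0638
gripper_force: 10.0
```

>>> {"method": "jog_arm", "body": {
  "rows": [
    [[0, 0, 0.006], [0, 0, 0]],
    [[0, 0, 0.01], [0, 0, 0]],
    [[0, 0, 0.01], [0, 0, 0]]
  ]
}}

```text
t: 16.05
tool_pos: [0.5683, 0.0205, 0.019]
orientation: [-2.254, -2.188, 0.0]
force: [-0.2, 0.0, -0.6]
opening: 0.0641
gripper_force: 10.0
```

>>> {"method": "jog_arm", "body": {
  "rows": [
    [[0, 0, 0.004], [0, 0, 0]],
    [[0, 0, 0.008], [0, 0, 0]],
    [[0, 0, 0.008], [0, 0, 0]]
  ]
}}

```text
t: 16.35
tool_pos: [0.5692, 0.0205, 0.0185]
orientation: [2.253, 2.188, 0.002]
force: [-1.0, 0.3, 4.6]
opening: 0.0633
gripper_force: 10.0
```

>>> {"method": "jog_arm", "body": {
  "rows": [
    [[0, 0, 0], [0, 0, 0]],
    [[0, 0, 0], [0, 0, 0]],
    [[0, 0, 0], [0, 0, 0]],
    [[0, 0, 0], [0, 0, 0]]
  ],
  "hand": -0.65
}}

```text
t: 16.75
tool_pos: [0.5682, 0.0205, 0.0173]
orientation: [-2.254, -2.188, 0.0]
force: [-0.2, 0.1, -0.1]
opening: 0.0767
gripper_force: 0.0
```

>>> {"method": "jog_arm", "body": {
  "rows": [
    [[0, 0, -0.05], [0, 0, 0]],
    [[0, 0, -0.2], [0, 0, 0]],
    [[0, 0, -0.45], [0, 0, 0]],
    [[0, 0, -0.7], [0, 0, 0]],
    [[0, 0, -0.9], [0, 0, 0]]
  ]
}}

```text
t: 17.25
tool_pos: [0.569, 0.0205, 0.2017]
orientation: [2.252, 2.187, 0.003]
force: [1.6, -0.4, -0.5]
opening: 0.0768
gripper_force: 0.0
```

```bash
python3 - <<'E'
from h import *
s=robot.read_state();print(s["tool_pos"],s["opening"])
# standoff for wrist look: TCP 70 mm behind the board along tool x
y=np.pi/2+.075; d=np.array([np.cos(y),np.sin(y)]);p=np.array([.4842,-.3572])-.09*d
plan([([p[0],p[1],.2],y)])
E
```

```text
[0.56900695 0.02050786 0.20171662] 0.07675345132659764
-> [ 0.543 -0.135  0.201] shift [-0.783, -0.107, 0.003] turn [0.001, 0.0, -0.022] rows>=3.2
-> [ 0.517 -0.291  0.201] shift [-0.778, -0.134, 0.003] turn [0.001, 0.0, -0.022] rows>=3.2
-> [ 0.491 -0.447  0.2  ] shift [-0.773, -0.161, 0.003] turn [0.001, 0.0, -0.022] rows>=3.2
```

>>> {"method": "jog_arm", "body": {
  "rows": [
    [[-0.783, -0.107, 0], [0, 0, -0.022]],
    [[-0.783, -0.107, 0], [0, 0, -0.022]],
    [[-0.783, -0.107, 0], [0, 0, -0.022]],
    [[-0.783, -0.107, 0], [0, 0, -0.022]]
  ]
}}

```text
t: 17.65
tool_pos: [0.5414, -0.1401, 0.1985]
orientation: [2.219, 2.221, -0.002]
force: [-1.0, -0.1, -0.0]
opening: 0.0764
gripper_force: 0.0
```

>>> {"method": "jog_arm", "body": {
  "rows": [
    [[-0.778, -0.134, 0], [0, 0, -0.022]],
    [[-0.778, -0.134, 0], [0, 0, -0.022]],
    [[-0.778, -0.134, 0], [0, 0, -0.022]],
    [[-0.778, -0.134, 0], [0, 0, -0.022]]
  ]
}}

```text
t: 18.05
tool_pos: [0.5151, -0.2955, 0.198]
orientation: [2.181, 2.26, -0.002]
force: [0.6, 1.2, -0.0]
opening: 0.0761
gripper_force: 0.0
```

>>> {"method": "jog_arm", "body": {
  "rows": [
    [[-0.773, -0.161, 0], [0, 0, -0.022]],
    [[-0.773, -0.161, 0], [0, 0, -0.022]],
    [[-0.773, -0.161, 0], [0, 0, -0.022]],
    [[-0.773, -0.161, 0], [0, 0, -0.022]],
    [[-0.773, -0.161, 0], [0, 0, -0.022]]
  ]
}}

```text
t: 18.55
tool_pos: [0.4901, -0.4475, 0.1973]
orientation: [-2.14, -2.299, -0.001]
force: [-0.0, 0.1, -0.1]
opening: 0.077
gripper_force: 0.0
```

```bash
python3 - <<'E'
from h import *
s=robot.read_state();print(s["tool_pos"])
c=cam("top","t5");h=hsv(c);m=((h[...,0]<25)&(h[...,1]>80)&(h[...,2]>60))
for z in (.047,):
    for p in [(290,250),(305,250),(320,250),(305,230)]: print(p,h[p[1],p[0]])
w=cam("wrist","w6");hw=hsv(w);t=((hw[...,0]>70)&(hw[...,0]<95)&(hw[...,1]>90)).astype(np.uint8);t[285:]=0
t=cv2.morphologyEx(t,cv2.MORPH_CLOSE,np.ones((25,25)))
cs,_=cv2.findContours(t,cv2.RETR_EXTERNAL,cv2.CHAIN_APPROX_NONE)
for q in cs:
    if cv2.contourArea(q)>500: print(cv2.boundingRect(q))
k=max(cs,key=cv2.contourArea);mm=np.zeros_like(t);cv2.drawContours(mm,[k],-1,1,-1)
print("nb wrist z.004",rect(w,mm,.004))
a=c["bgr"][200:300,250:370];b=w["bgr"]
cv2.imwrite("pics/v2.png",np.hstack([cv2.resize(a,(480,400),interpolation=cv2.INTER_CUBIC),cv2.copyMakeBorder(cv2.resize(b,(320,240)),0,160,0,0,cv2.BORDER_CONSTANT)]))
E
```

```text
[ 0.49013023 -0.44747559  0.19731801]
(290, 250) [ 19  90 168]
(305, 250) [ 18  88 171]
(320, 250) [ 18  89 167]
(305, 230) [ 19  67 179]
(288, 53, 63, 138)
(67, 0, 33, 40)
nb wrist z.004 (array([ 484.3, -360. ]), array([ 59.5, 129. ]), np.float64(0.075))
```

View pics/v2.png

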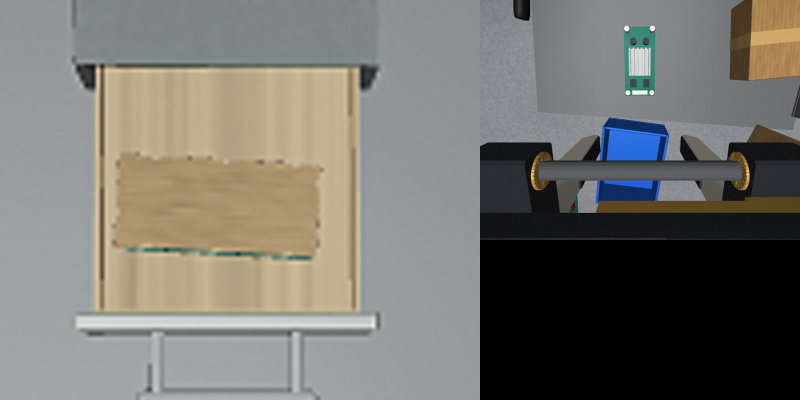

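The left half shows the separator lying square over the lower board, with only the expected sliver of teal at its front edge. The right half shows the bench board clear of the bin and carton.

```bash
python3 - <<'E'
from h import *
y=np.pi/2+.075
plan([([.4843,-.359,.05],y),([.4843,-.359,-.012],y)])
c=cam("top");h=hsv(c).astype(np.uint8);m=(cv2.medianBlur(h[...,1],3)>79)&(h[...,0]<25)
m=cv2.morphologyEx(m.astype(np.uint8),cv2.MORPH_OPEN,np.ones((5,5)))
print("sheet",rect(c,m,.047,(276,230,340,275)))
E
```

```text
-> [ 0.484 -0.359  0.05 ] shift [0.432, -0.002, 0.739] turn [0.0, -0.001, -0.0] rows>=3.4
-> [ 0.484 -0.359 -0.012] shift [-0.0, -0.0, 0.31] turn [0.0, -0.0, -0.0] rows>=1.2
sheet (array([570.7,  21.3]), array([ 63.1, 138.1]), np.float64(-0.026))
```

>>> {"method": "jog_arm", "body": {
  "rows": [
    [[0.2, 0, 0.1], [0, 0, 0]],
    [[0.4, 0, 0.3], [0, 0, 0]],
    [[0.432, 0, 0.55], [0, 0, 0]],
    [[0.432, 0, 0.739], [0, 0, 0]],
    [[0.432, 0, 0.739], [0, 0, 0]]
  ],
  "hand": -0.3
}}

```text
t: 19.2
tool_pos: [0.4804, -0.3544, 0.043]
orientation: [-2.126, -2.297, 0.0]
force: [-0.4, 1.3, -0.5]
opening: 0.0603
gripper_force: 0.0
```

>>> {"method": "jog_arm", "body": {
  "rows": [
    [[0, 0, 0.1], [0, 0, 0]],
    [[0, 0, 0.18], [0, 0, 0]],
    [[0, 0, 0.22], [0, 0, 0]],
    [[0, 0, 0.24], [0, 0, 0]],
    [[0, 0, 0.25], [0, 0, 0]]
  ]
}}

```text
t: 19.7
tool_pos: [0.4843, -0.361, 0.0003]
orientation: [2.137, 2.302, 0.0]
force: [0.0, -0.4, 0.8]
opening: 0.0607
gripper_force: 0.0
```

>>> {"method": "jog_arm", "body": {
  "rows": [
    [[0, 0, 0.02], [0, 0, 0]],
    [[0, 0, 0.04], [0, 0, 0]],
    [[0, 0, 0.06], [0, 0, 0]],
    [[0, 0, 0.06], [0, 0, 0]]
  ]
}}

```text
t: 20.1
tool_pos: [0.4835, -0.3604, -0.013]
orientation: [-2.137, -2.301, 0.0]
force: [-0.3, 0.1, 0.0]
opening: 0.0604
gripper_force: 0.0
```

>>> {"method": "jog_arm", "body": {
  "rows": [
    [[0, 0, 0], [0, 0, 0]],
    [[0, 0, 0], [0, 0, 0]],
    [[0, 0, 0], [0, 0, 0]],
    [[0, 0, 0], [0, 0, 0]],
    [[0, 0, 0], [0, 0, 0]]
  ],
  "hand": 1,
  "squeeze": 20
}}

```text
t: 20.6
tool_pos: [0.4841, -0.3608, -0.0121]
orientation: [2.137, 2.302, -0.0]
force: [-0.2, 0.5, 0.9]
opening: 0.0398
gripper_force: 20.0
```

>>> {"method": "jog_arm", "body": {
  "rows": [
    [[0, 0, -0.05], [0, 0, 0]],
    [[0, 0, -0.2], [0, 0, 0]],
    [[0, 0, -0.4], [0, 0, 0]],
    [[0, 0, -0.65], [0, 0, 0]],
    [[0, 0, -0.85], [0, 0, 0]]
  ]
}}

```text
t: 21.1
tool_pos: [0.4842, -0.3608, 0.1611]
orientation: [2.136, 2.301, 0.0]
force: [1.0, -0.1, -0.7]
opening: 0.0403
gripper_force: 20.0
```

```bash
python3 - <<'E'
from h import *
s=robot.read_state();print(s["tool_pos"],s["opening"],s["gripper_force"],s["force"])
C=Rn.from_rotvec(s["orientation"]);X=s["tool_pos"]
w=cam("wrist","w7");hw=hsv(w);t=((hw[...,0]>70)&(hw[...,0]<95)&(hw[...,1]>90));t[290:]=0
ys,xs=np.where(t[:,200:440]);print(xs.min()+200,xs.max()+200,ys.min(),ys.max())
b=np.array([0,0,.017])  # board top about reported TCP +17 mm
print(proj(w,X+C.apply([[.065,-.03,0],[.065,.03,0],[.02,.03,0]])+b).round(1))
y=np.pi/2-.029
plan([([.569,.021,.16],y),([.569,.021,.06],y)])
E
```

```text
[ 0.48417719 -0.36082323  0.1611452 ] 0.040287796847787584 19.999045729637146 [ 1.03529973 -0.1275338  -0.74517728]
205 417 145 289
[[250.8 146.2]
 [385.7 146.2]
 [381.7 244. ]]
-> [ 0.514 -0.235  0.166] shift [0.629, 0.184, 0.012] turn [0.002, 0.002, 0.022] rows>=2.6
-> [ 0.542 -0.107  0.163] shift [0.635, 0.162, 0.013] turn [0.002, 0.002, 0.022] rows>=2.6
-> [0.569 0.021 0.16 ] shift [0.64, 0.14, 0.014] turn [0.002, 0.002, 0.022] rows>=2.6
-> [0.569 0.021 0.06 ] shift [-0.0, -0.0, 0.5] turn [-0.0, -0.0, -0.0] rows>=2.0
```

>>> {"method": "jog_arm", "body": {
  "rows": [
    [[0.1, 0.03, 0], [0, 0, 0.006]],
    [[0.25, 0.075, 0], [0, 0, 0.012]],
    [[0.44, 0.13, 0], [0, 0, 0.018]],
    [[0.629, 0.184, 0], [0, 0, 0.022]]
  ]
}}

```text
t: 21.55
tool_pos: [0.5112, -0.2314, 0.158]
orientation: [2.178, 2.264, 0.0]
force: [0.6, -0.6, -2.3]
opening: 0.0402
gripper_force: 20.0
```

>>> {"method": "jog_arm", "body": {
  "rows": [
    [[0.2, 0.05, 0], [0, 0, 0.006]],
    [[0.42, 0.11, 0], [0, 0, 0.014]],
    [[0.635, 0.162, 0], [0, 0, 0.022]]
  ]
}}

```text
t: 21.85
tool_pos: [0.5387, -0.1026, 0.1581]
orientation: [2.217, 2.226, 0.0]
force: [1.3, -0.4, -1.5]
opening: 0.0394
gripper_force: 20.0
```

>>> {"method": "jog_arm", "body": {
  "rows": [
    [[0.2, 0.045, 0], [0, 0, 0.006]],
    [[0.38, 0.085, 0], [0, 0, 0.014]],
    [[0.52, 0.115, 0], [0, 0, 0.022]],
    [[0.61, 0.133, 0], [0, 0, 0.022]],
    [[0.64, 0.14, 0], [0, 0, 0.022]]
  ]
}}

```text
t: 22.35
tool_pos: [0.566, 0.0258, 0.1579]
orientation: [-2.251, -2.191, -0.001]
force: [0.3, 0.6, -2.0]
opening: 0.0399
gripper_force: 20.0
```

```bash
python3 - <<'E'
from h import *
s=robot.read_state();print(s["tool_pos"],s["opening"],s["gripper_force"])
import time
cam("top")
plan([([.569,.021,.06],np.pi/2-.029)])
E
```

```text
[0.56601164 0.02580058 0.15794206] 0.03988716757780599 19.9992236495018
-> [0.569 0.021 0.06 ] shift [-0.022, 0.015, 0.489] turn [-0.0, -0.0, 0.001] rows>=2.0
```

>>> {"method": "jog_arm", "body": {
  "rows": [
    [[-0.022, 0.015, 0.1], [0, 0, 0]],
    [[-0.022, 0.015, 0.22], [0, 0, 0]],
    [[-0.022, 0.015, 0.34], [0, 0, 0]],
    [[-0.022, 0.015, 0.44], [0, 0, 0]],
    [[-0.022, 0.015, 0.49], [0, 0, 0]]
  ]
}}

```text
t: 22.9
tool_pos: [0.5673, 0.0181, 0.0575]
orientation: [-2.254, -2.186, 0.004]
force: [0.2, 0.3, -1.4]
opening: 0.04
gripper_force: 20.0
```

>>> {"method": "jog_arm", "body": {
  "rows": [
    [[0, 0, 0.03], [0, 0, 0]],
    [[0, 0, 0.06], [0, 0, 0]],
    [[0, 0, 0.09], [0, 0, 0]],
    [[0, 0, 0.1], [0, 0, 0]],
    [[0, 0, 0.1], [0, 0, 0]]
  ]
}}

```text
t: 23.4
tool_pos: [0.5689, 0.0193, 0.0398]
orientation: [2.254, 2.189, 0.0]
force: [0.1, 0.8, -2.0]
opening: 0.0397
gripper_force: 20.0
```

>>> {"method": "jog_arm", "body": {
  "rows": [
    [[0.008, 0, 0.008], [0, 0, 0]],
    [[0.008, 0, 0.016], [0, 0, 0]],
    [[0.008, 0, 0.018], [0, 0, 0]],
    [[0.008, 0, 0.018], [0, 0, 0]]
  ]
}}

```text
t: 23.8
tool_pos: [0.5689, 0.021, 0.0362]
orientation: [-2.254, -2.189, 0.0]
force: [-0.2, -0.0, -1.3]
opening: 0.0397
gripper_force: 20.0
```

>>> {"method": "jog_arm", "body": {
  "rows": [
    [[0, 0, 0.004], [0, 0, 0]],
    [[0, 0, 0.008], [0, 0, 0]],
    [[0, 0, 0.008], [0, 0, 0]]
  ]
}}

```text
t: 24.1
tool_pos: [0.5693, 0.0209, 0.0349]
orientation: [2.254, 2.188, 0.001]
force: [-1.0, -0.6, 2.2]
opening: 0.0395
gripper_force: 20.0
```

>>> {"method": "jog_arm", "body": {
  "rows": [
    [[0, 0, 0.002], [0, 0, 0]],
    [[0, 0, 0.002], [0, 0, 0]],
    [[0, 0, 0.002], [0, 0, 0]],
    [[0, 0, 0.002], [0, 0, 0]]
  ],
  "hand": -0.3
}}

```text
t: 24.5
tool_pos: [0.5689, 0.0209, 0.0341]
orientation: [-2.254, -2.188, 0.0]
force: [-0.7, 0.7, 0.7]
opening: 0.0598
gripper_force: 0.0
```

>>> {"method": "jog_arm", "body": {
  "rows": [
    [[0, 0, -0.05], [0, 0, 0]],
    [[0, 0, -0.2], [0, 0, 0]],
    [[0, 0, -0.45], [0, 0, 0]],
    [[0, 0, -0.65], [0, 0, 0]],
    [[0, 0, -0.7], [0, 0, 0]]
  ]
}}

```text
t: 25.0
tool_pos: [0.5722, 0.0208, 0.1815]
orientation: [2.249, 2.183, 0.011]
force: [0.5, 0.2, 0.4]
opening: 0.0607
gripper_force: 0.0
```

```bash
python3 - <<'E'
from h import *
cam("top")
s=robot.read_state();print(s["tool_pos"],s["opening"])
# in front of the handle (bar at ~ .435,.010); closed fingers push on bar/panel
plan([([.33,.012,.175],np.pi/2+.03)])
E
```

```text
[0.57201532 0.02079709 0.18072539] 0.0605786880123872
-> [0.451 0.016 0.178] shift [-0.04, -0.604, 0.009] turn [0.003, 0.0, -0.019] rows>=2.4
-> [0.33  0.012 0.175] shift [-0.022, -0.605, 0.012] turn [0.003, 0.0, -0.019] rows>=2.4
```

```bash
python3 - <<'E'
from h import *
plan([([.44,-.13,.18],np.pi/2+.03),([.436,.0105,.13],np.pi/2+.03)])
E
```

```text
-> [ 0.506 -0.055  0.18 ] shift [-0.387, -0.319, -0.001] turn [0.003, 0.0, -0.019] rows>=2.0
-> [ 0.44 -0.13  0.18] shift [-0.377, -0.33, 0.0] turn [0.003, 0.0, -0.019] rows>=2.0
-> [0.436 0.011 0.13 ] shift [0.703, 0.001, 0.25] turn [0.0, -0.0, -0.0] rows>=3.0
```

>>> {"method": "jog_arm", "body": {
  "rows": [
    [[-0.387, -0.319, 0], [0, 0, -0.019]],
    [[-0.387, -0.319, 0], [0, 0, -0.019]],
    [[-0.764, -0.649, 0], [0, 0, -0.038]],
    [[-0.764, -0.649, 0], [0, 0, -0.038]],
    [[-0.764, -0.649, 0], [0, 0, -0.038]]
  ],
  "hand": 0.3
}}

```text
t: 25.55
tool_pos: [0.4308, -0.1313, 0.1727]
orientation: [-2.192, -2.248, 0.004]
force: [0.2, 0.4, -0.2]
opening: 0.0328
gripper_force: 0.0
```

```bash
python3 - <<'E'
from h import *
c=cam("top","t6");h=hsv(c);H,S,V=h[...,0],h[...,1],h[...,2]
t=((H>70)&(H<95)&(S>90)).astype(np.uint8);t=cv2.morphologyEx(t,cv2.MORPH_CLOSE,np.ones((11,11)))
print("next board z.051",rect(c,t,.051,(270,225,350,290)))
m=((S<40)&(V>200)).astype(np.uint8)
n,l,st,ct=cv2.connectedComponentsWithStats(m[232:275,275:335])
for i in range(1,n):
    p=ct[i]+[275,232]
    if st[i,4]>3 : print(st[i,4],p.round(1),ray(c,p,.073)[0].round(4))
plan([([.436,.0105,.13],np.pi/2+.03)])
print(robot.read_state()["tool_pos"])
E
```

```text
next board z.051 (array([568.2,  23.5]), array([ 63.4, 129.2]), np.float64(-0.03))
7 [283.  240.3] [0.5953 0.0796 0.073 ]
8 [324.8 242.8] [ 0.5916 -0.0344  0.073 ]
6 [299.5 243. ] [0.5891 0.0344 0.073 ]
23 [303.8 245.4] [0.5827 0.0225 0.073 ]
24 [304.5 248.2] [0.5753 0.0204 0.073 ]
25 [324.3 251.8] [ 0.5668 -0.0338  0.073 ]
25 [302.  250.7] [0.5681 0.0272 0.073 ]
24 [303.  253.5] [0.5606 0.0241 0.073 ]
7 [282.  257.3] [0.5488 0.0808 0.073 ]
25 [304.  256.3] [0.5531 0.0211 0.073 ]
6 [324.  259.5] [ 0.5458 -0.0334  0.073 ]
-> [0.436 0.011 0.13 ] shift [0.7, 0.035, 0.216] turn [-0.001, -0.0, -0.003] rows>=2.9
[ 0.43261711 -0.129721    0.17307646]
```

>>> {"method": "jog_arm", "body": {
  "rows": [
    [[0.25, 0.01, 0], [0, 0, 0]],
    [[0.5, 0.02, 0], [0, 0, 0]],
    [[0.7, 0.03, 0.1], [0, 0, 0]],
    [[0.7, 0.03, 0.21], [0, 0, 0]],
    [[0.7, 0.03, 0.21], [0, 0, 0]]
  ]
}}

```text
t: 26.1
tool_pos: [0.434, 0.0145, 0.1285]
orientation: [-2.18, -2.256, 0.006]
force: [-0.8, -0.8, 0.0]
opening: 0.0325
gripper_force: 0.0
```

```bash
python3 - <<'E'
from h import *
w=cam("wrist");w=cam("wrist");s=robot.read_state();print(s["tool_pos"])
g=w["bgr"].astype(int).sum(2)/3
for r in (220,250): print(r,[x for x in np.where(g[r,260:400]>165)[0]+260][:1],[x for x in np.where(g[r,260:400]>165)[0]+260][-1:])
print(proj(w,[[.435,.0105,.0775],[.435,.03,.0775]]).round(0))
plan([([.435,.0105,.035],np.pi/2+.03)])
E
```

```text
[0.4360584  0.01271347 0.13174454]
220 [np.int64(316)] [np.int64(328)]
250 [np.int64(316)] [np.int64(399)]
[[319. 251.]
 [320. 222.]]
-> [0.435 0.01  0.035] shift [-0.011, -0.005, 0.484] turn [-0.001, -0.0, 0.001] rows>=1.9
```

>>> {"method": "jog_arm", "body": {
  "rows": [
    [[0, 0, 0.12], [0, 0, 0]],
    [[0, 0, 0.26], [0, 0, 0]],
    [[0, 0, 0.4], [0, 0, 0]],
    [[0, 0, 0.48], [0, 0, 0]],
    [[0, 0, 0.48], [0, 0, 0]]
  ]
}}

```text
t: 26.7
tool_pos: [0.4353, 0.0116, 0.0348]
orientation: [-2.188, -2.251, 0.003]
force: [0.3, -0.3, -0.2]
opening: 0.0325
gripper_force: 0.0
```

>>> {"method": "jog_arm", "body": {
  "rows": [
    [[0, 0, 0], [0, 0, 0]],
    [[0, 0, 0], [0, 0, 0]],
    [[0, 0, 0], [0, 0, 0]],
    [[0, 0, 0], [0, 0, 0]]
  ],
  "hand": 1,
  "squeeze": 15
}}

```text
t: 27.1
tool_pos: [0.4376, 0.0119, 0.0375]
orientation: [2.186, 2.253, 0.002]
force: [-1.2, -0.9, 5.6]
opening: 0.0105
gripper_force: 15.0
```

>>> {"method": "jog_arm", "body": {
  "rows": [
    [[0, 0.01, 0], [0, 0, 0]],
    [[0, 0.03, 0], [0, 0, 0]],
    [[0, 0.06, 0], [0, 0, 0]],
    [[0, 0.1, 0], [0, 0, 0]],
    [[0, 0.145, 0], [0, 0, 0]]
  ]
}}

```text
t: 27.6
tool_pos: [0.4667, 0.0127, 0.0375]
orientation: [2.186, 2.253, 0.001]
force: [-2.0, -2.0, 6.7]
opening: 0.0105
gripper_force: 15.0
```

>>> {"method": "jog_arm", "body": {
  "rows": [
    [[0, 0.05, 0], [0, 0, 0]],
    [[0, 0.1, 0], [0, 0, 0]],
    [[0, 0.15, 0], [0, 0, 0]],
    [[0, 0.2, 0], [0, 0, 0]],
    [[0, 0.25, 0], [0, 0, 0]]
  ]
}}

```text
t: 28.1
tool_pos: [0.5168, 0.014, 0.0375]
orientation: [2.186, 2.253, 0.001]
force: [-2.8, -1.4, 7.1]
opening: 0.0102
gripper_force: 15.0
```

>>> {"method": "jog_arm", "body": {
  "rows": [
    [[0, 0.05, 0], [0, 0, 0]],
    [[0, 0.1, 0], [0, 0, 0]],
    [[0, 0.15, 0], [0, 0, 0]],
    [[0, 0.2, 0], [0, 0, 0]],
    [[0, 0.245, 0], [0, 0, 0]]
  ]
}}

```text
t: 28.6
tool_pos: [0.5658, 0.0154, 0.0375]
orientation: [2.186, 2.253, 0.001]
force: [-1.9, -2.9, 6.0]
opening: 0.0103
gripper_force: 15.0
```

>>> {"method": "jog_arm", "body": {
  "rows": [
    [[0, 0.04, 0], [0, 0, 0]],
    [[0, 0.075, 0], [0, 0, 0]],
    [[0, 0.105, 0], [0, 0, 0]],
    [[0, 0.13, 0], [0, 0, 0]],
    [[0, 0.15, 0], [0, 0, 0]]
  ]
}}

```text
t: 29.1
tool_pos: [0.5956, 0.0161, 0.0376]
orientation: [2.186, 2.253, 0.001]
force: [-1.5, -3.2, 6.0]
opening: 0.0106
gripper_force: 15.0
```

Not yet shut; creep on until the stop is felt.

>>> {"method": "jog_arm", "body": {
  "rows": [
    [[0, 0.01, 0], [0, 0, 0]],
    [[0, 0.02, 0], [0, 0, 0]],
    [[0, 0.03, 0], [0, 0, 0]],
    [[0, 0.035, 0], [0, 0, 0]],
    [[0, 0.035, 0], [0, 0, 0]]
  ]
}}

```text
t: 29.6
tool_pos: [0.6005, 0.0163, 0.0375]
orientation: [-2.187, -2.254, 0.004]
force: [-10.6, -3.6, 12.7]
opening: 0.0105
gripper_force: 15.0
```

>>> {"method": "jog_arm", "body": {
  "rows": [
    [[0, 0, 0], [0, 0, 0]],
    [[0, 0, 0], [0, 0, 0]],
    [[0, -0.005, 0], [0, 0, 0]],
    [[0, -0.005, 0], [0, 0, 0]]
  ],
  "hand": 0.3
}}

```text
t: 30.0
tool_pos: [0.6002, 0.0172, 0.036]
orientation: [-2.187, -2.255, 0.0]
force: [0.9, 0.7, 0.1]
opening: 0.032
gripper_force: 0.0
```

>>> {"method": "jog_arm", "body": {
  "rows": [
    [[0, -0.005, -0.1], [0, 0, 0]],
    [[0, -0.005, -0.3], [0, 0, 0]],
    [[0, -0.005, -0.55], [0, 0, 0]],
    [[0, -0.005, -0.8], [0, 0, 0]],
    [[0, -0.005, -0.8], [0, 0, 0]]
  ]
}}

```text
t: 30.5
tool_pos: [0.6041, 0.0169, 0.2058]
orientation: [2.18, 2.247, 0.015]
force: [0.9, 0.3, 1.3]
opening: 0.0326
gripper_force: 0.0
```

```bash
python3 - <<'E'
from h import *
cam("wrist");w=cam("wrist","w9");s=robot.read_state();print(s["tool_pos"],s["force"],s["opening"])
g=w["bgr"].astype(int).sum(2)/3
e=[]
for r in range(200,262,4):
    x=np.where(g[r,285:345]>150)[0]+285
    if len(x): e.append(((x[0]+x[-1])/2,r))
print(ray(w,e,.0775)[::4].round(4))
# gap between panel top and unit top
print([int(v) for v in g[200,360:430:2]])
t0=cv2.imread("pics/top0.png");t=cam("top")
for n,p in dict(tape=(172,215),reel=(212,210),strip=(303,327),carton=(422,207),bin=(511,288),bottle=(110,252)).items():
    print(n,cv2.absdiff(t0,t["bgr"])[p[1]-25:p[1]+25,p[0]-30:p[0]+30].mean().round(1))
E
```

```text
[0.6007601  0.01709469 0.19828568] [-0.48649095 -0.31253116 -0.10942292] 0.03239101407972607
[[ 0.5913  0.0377  0.0775]
 [ 0.5899  0.024   0.0775]
 [ 0.5906  0.01    0.0775]
 [ 0.5939 -0.0042  0.0775]]
[116, 71, 76, 77, 75, 77, 72, 140, 216, 216, 213, 208, 207, 200, 156, 124, 116, 133, 137, 136, 136, 136, 134, 138, 136, 138, 137, 137, 133, 135, 134, 135, 135, 136, 135]
tape 0.9
reel 0.9
strip 30.8
carton 0.9
bin 1.1
bottle 0.9
```

```bash
python3 - <<'E'
from h import *
t0=cv2.imread("pics/top0.png");t=cam("top");d=cv2.absdiff(t0,t["bgr"])
V0=t0.max(2);V=t["bgr"].max(2)
for x in (273,278,335,341): print(x,V0[214:228,x],V[214:228,x])
w=cam("wrist");g=w["bgr"].astype(int).sum(2)/3
for r in (190,230,250): print(r,[int(v) for v in g[r,296:340:2]])
s=cam("scene");s0=cv2.imread("pics/scene0.png")
print("strip scene",cv2.absdiff(s0,s["bgr"])[208:228,312:374].mean(), "handle", cv2.absdiff(s0,s["bgr"])[255:275,340:362].mean())
E
```

```text
273 [139 146  34  62 208 202 212 180  66  79  80  72 120 159] [198 195 192 190 183 177 173 170 186 124 115 103  76  52]
278 [135 142 127 142 211 199 211 179  65  79  81  76 120 162] [173 170 167 164 163 158 155 151 149 142 135 128 118 105]
335 [135 140 107 183 190 190 203 205  63  80  79  76 118 156] [194 195 193 194 194 193 193 192 192 192 190 189 190 192]
341 [135 140  72  58 200 191 203 207  60  76  74  95 135 153] [201 199 198 196 196 196 194 193 193 193 192 192 193 191]
190 [152, 154, 149, 150, 146, 148, 147, 148, 148, 147, 139, 177, 191, 194, 190, 185, 140, 152, 144, 145, 145, 149]
230 [148, 149, 146, 148, 148, 148, 147, 148, 150, 147, 143, 178, 190, 196, 191, 184, 132, 150, 145, 144, 145, 146]
250 [142, 149, 146, 145, 144, 145, 146, 144, 147, 145, 142, 182, 194, 194, 190, 181, 129, 141, 143, 138, 144, 141]
strip scene 20.833870967741934 handle 5.558333333333334
```

>>> {"method": "jog_arm", "body": {
  "rows": [
    [[-0.25, -0.1, 0], [0, 0, 0]],
    [[-0.5, -0.2, 0], [0, 0, 0]],
    [[-0.75, -0.3, 0], [0, 0, 0]],
    [[-1, -0.4, 0], [0, 0, 0]],
    [[-1, -0.4, 0], [0, 0, 0]]
  ]
}}

```text
t: 31.3
tool_pos: [0.5229, -0.1889, 0.1944]
orientation: [-2.19, -2.249, 0.003]
force: [-1.0, 0.8, -0.2]
opening: 0.0324
gripper_force: 0.0
```

```bash
python3 - <<'E'
from h import *
for _ in range(4): t=cam("top","t9")
t0=cv2.imread("pics/top0.png");V0=t0.max(2);V=t["bgr"].max(2)
for x in (273,278,335,341): print(x,V0[214:228,x],V[214:228,x])
d=cv2.absdiff(t0,t["bgr"])
print("strip",d[315:340,265:340].mean(),"handle",d[222:242,285:330].mean())
s=robot.read_state();print(s["tool_pos"],s["force"],s["dq"].round(3))
E
```

```text
273 [139 146  34  62 208 202 212 180  66  79  80  72 120 159] [138 143  32 197 200 206 232  42  80  82  78  71 166 156]
278 [135 142 127 142 211 199 211 179  65  79  81  76 120 162] [138 138 124 191 199 205 232  44  81  81  80  73 166 158]
335 [135 140 107 183 190 190 203 205  63  80  79  76 118 156] [133 138 106 193 187 198 224  76  77  83  79  71 163 152]
341 [135 140  72  58 200 191 203 207  60  76  74  95 135 153] [135 139  66 145 192 197 224  80  73  77  75  90 157 151]
strip 0.8826666666666667 handle 6.275555555555556
[ 0.52524603 -0.1845576   0.19511461] [0.22312243 0.36642402 0.6093656 ] [ 0.029 -0.003 -0.005  0.001 -0.     0.   ]
```

```bash
python3 -c "
from plant import robot
print(robot.close_job())"
```

```text
the job is handed in; nothing more can be done
None
```

The separator and the second board lay within about 3 mm of square on the lower board before I pushed the drawer shut, gently, until I felt the stop. I handed the job in at about 31.5 s with the bystanders unmoved; I couldn't see the stack after closing, and no verdict came back.

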